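Sort the reading area into colour-coded lab trays

ROBOT

A 6-joint arm with a two-finger parallel gripper is mounted at the origin on the work surface. World frame = base frame: x ahead of the robot, y to its left, z up, the work surface at z = 0. Lengths are in m, angles in rad, forces in N, time in s.
With the tool pointing down it reaches from about 0.25 to 0.775 m from the base axis. Payload 4 kg.
Tool frame: the origin (TCP) lies midway between the tips of the shut fingers; the grasp point (between the pads) lies 19 mm behind it; z points along the fingers, y is the line along which they close (so a half turn about z gives the same grasp; the last joint's range is limited). The gripper opens to 94 mm and grips with 3 to 60 N. Pads are 16 mm wide; open, the fingers measure 119 mm over their backs; the gripper's body (75 mm by 177 mm) begins 78 mm behind the grasp point.
Start: joints at [1.037, 0.087, 1.371, -0, 1.684, -0.103], TCP at [0.23, 0.5, 0.206] pointing down, gripper open.
Joint ranges: [-3.1, 3.1], [-0.76, 2.03], [0.27, 2.55], [-1.08, 4.22], [0.17, 2.65], [-2.57, 2.57]. Speed limits (rad/s): [2.79, 2.79, 3.14, 3.14, 3.14, 3.14].

INTERFACE

Orientations are given as [roll, pitch, yaw] about the fixed x, y, z axes, in that order (R = Rz(yaw) Ry(pitch) Rx(roll)).
In Python, from bench import robot gives the robot as it stands.
- The arm moves only by the tool servo_tool, never from a script. Its argument "moves" is a list of rows, each a list of 5 numbers: the shift along the tool's x, y, z in units of 25 mm (1.0 is 25 mm), then the turn about the tool's z in units of 6 degrees (1.0 is 6 degrees), then the closure, from 0 (fully open) to 1 (shut). In form: [[dx, dy, dz, yaw, gripper], ...]. A call has 1 to 10 rows; each row is the pose to reach, as a shift and turn from the pose commanded when the call began, along the tool's axes at that moment; what a row does not reach only later rows make up. A row lasts 1/12 s, in which the tool goes at most 41.7 mm and 7.16 degrees, less where a joint would pass 70% of its speed; a pose out of reach is approached as far as the arm can. A call with a gripper value outside its range is refused whole. The fingers move at their own pace and stop on an object; the grip force is fixed at half the most. Time passes only in rows, so rows that repeat a pose let the fingers close. It gives the time, the measured TCP pose, the force, the opening and the grip force at its end, in the units of the state.
- robot.get_obs(): the state, without advancing time (a new reading comes with each control period).
- robot.snapshot(name): name is "scene" or "top" or "wrist"; returns a dict with "image" (400x640x3 uint8, blue, green, red), "fx", "fy", "cx", "cy" (pixels), "k1" (the pictures are not rectified: a ray, as slopes to the right and down, at radius r is drawn at 1 + k1 r^2 times it, then the intrinsics apply), "eye" and "orientation" of the camera in the world; the wrist camera has in their place "T_tool_cam" (4x4, takes a point from camera to tool coordinates, whose origin is the TCP and whose axes are the flange's). Camera axes: x right, y down, z forward; pixel columns grow to the right and rows downward; lengths in m; the calibration is good to about 2 mm. A picture is of the moment at which its call begins: read the wrist's pose just before it. There is no depth.
- robot.close_job(): hands the job in; it is judged then, once.
The state is a dict: "time": time; "joint_positions": joint angles; "qvel": joint speeds; "joint_torque": joint torques, N m; "tool_pos": TCP position; "ee_rot": TCP orientation; "wrist_force": force on the tool from outside, world axes, zero at the start; "wrist_torque": the same for the moment, N m; "width": finger opening in m; "finger_force": force on a finger pad.
Only numpy, scipy, OpenCV 4.12 (cv2) and the standard library are available. Lean on these libraries where they do the work, as an engineer would, in place of code of your own. Each camera call takes 0.05 s, during which the arm holds its last target. There are 200 camera calls.

TASK

Clear the red-taped reading area on the lab bench: lay both used test cassettes flat on the floor of the yellow tray, side by side and not one on the other, stand the two white reagent bottles upright in the blue tray, and stand the red-lidded specimen pot upright in the green tray. Do not tip a bottle or the pot over on the way, and leave the grey timer and the teal carton where they are.

Things in the scene. Friction and masses are not known exactly. Their poses are not given: they have to be found in the camera images.
- tray_yellow: Bright yellow. Square open tray, 130 x 130 mm outside, 14 mm high, with 4 mm walls and a 3 mm floor (inside 122 x 122 mm), fixed to the bench. Origin: centre of its underside, on the bench; x and y run parallel to its sides, z up. Yaw within about 10 degrees of the world axes; its place changes with every start and is swapped with the other trays. For used tests.
- tray_blue: Blue. Square open tray, 130 x 130 mm outside, 14 mm high, with 4 mm walls and a 3 mm floor (inside 122 x 122 mm), fixed to the bench. Origin: centre of its underside, on the bench; x and y run parallel to its sides, z up. Yaw within about 10 degrees of the world axes; its place changes with every start and is swapped with the other trays. For reagents.
- tray_green: Green. Square open tray, 130 x 130 mm outside, 14 mm high, with 4 mm walls and a 3 mm floor (inside 122 x 122 mm), fixed to the bench. Origin: centre of its underside, on the bench; x and y run parallel to its sides, z up. Yaw within about 10 degrees of the world axes; its place changes with every start and is swapped with the other trays. For specimens.
- cassette_purple: Used rapid-test cassette: white flat plastic bar, 70 (x) x 22 (y) x 6 (z) mm, about 14 g, window up, with a band, purple in colour, across its +x end. Origin: centre of its underside; x along its length, z up. Starts flat on the bench at any yaw; grip it across its 22 mm width with the fingertips close to the bench.
- cassette_orange: Used rapid-test cassette: white flat plastic bar, 70 (x) x 22 (y) x 6 (z) mm, about 14 g, window up, with a band, orange in colour, across its +x end. Origin: centre of its underside; x along its length, z up. Starts flat on the bench at any yaw; grip it across its 22 mm width with the fingertips close to the bench.
- bottle_blue: Reagent bottle: white cylinder 32 mm in diameter and 44 mm high, topped by a blue cap 24 mm in diameter, 62 mm high in all, about 45 g. Origin: centre of its underside; z up along its axis. Starts upright on the bench.
- bottle_black: Reagent bottle: white cylinder 32 mm in diameter and 44 mm high, topped by a black cap 24 mm in diameter, 62 mm high in all, about 45 g. Origin: centre of its underside; z up along its axis. Starts upright on the bench.
- pot: Specimen pot: upright cylinder 48 mm in diameter and 54 mm high, cream below with a red lid 14 mm thick of the same diameter, about 60 g. Origin: centre of its underside; z up along its axis. Starts upright on the bench.
- timer: Bystander: loose dark grey bench timer, 58 x 58 x 16 mm, lying flat with its greenish display up, among the things to be sorted. Origin: centre of its underside. Must stay where it is.
- carton: Bystander: loose teal carton with a pink stripe, 66 (x) x 44 (y) x 28 (z) mm, among the things to be sorted. Origin: centre of its underside. Must stay where it is. (The seven loose things start inside a flat red tape outline on the bench, centres at least about 100 mm apart, each in any of seven places; they stand on the bench, z = 0.)

How it is judged:
At the end, for the whole second after the job is handed in: Cassettes flat (0.1 rad) in the yellow tray, bottles upright (0.15 rad) in the blue, pot upright in the green; each centre within 55 mm of its tray's along both tray axes, underside within 3 mm of the tray floor, at rest; timer and carton within 30 mm of their start (x of cassette_purple in the frame of tray_yellow between -0.055 and 0.055 m and y of cassette_purple in the frame of tray_yellow between -0.055 and 0.055 m and z of each of cassette_purple, cassette_orange in the frame of tray_yellow below 0.006 m and angle between each of cassette_purple, cassette_orange's own z axis and vertical below 0.1 rad and linear speed of each of cassette_purple, cassette_orange, bottle_blue, bottle_black, pot below 0.02 m/s and x of cassette_orange in the frame of tray_yellow between -0.055 and 0.055 m and y of cassette_orange in the frame of tray_yellow between -0.055 and 0.055 m and x of bottle_blue in the frame of tray_blue between -0.055 and 0.055 m and y of bottle_blue in the frame of tray_blue between -0.055 and 0.055 m and z of each of bottle_blue, bottle_black in the frame of tray_blue below 0.006 m and angle between each of bottle_blue, bottle_black, pot's own z axis and vertical below 0.15 rad and x of bottle_black in the frame of tray_blue between -0.055 and 0.055 m and y of bottle_black in the frame of tray_blue between -0.055 and 0.055 m and x of pot in the frame of tray_green between -0.055 and 0.055 m and y of pot in the frame of tray_green between -0.055 and 0.055 m and z of pot in the frame of tray_green below 0.006 m and distance of each of timer, carton from where it was at the start of the episode below 0.03 m); the robot touches nothing.
It fails at once if a bottle or the pot is tipped over (more than 45 degrees from upright) (angle between any of bottle_blue, bottle_black, pot's own z axis and vertical above 0.785 rad).
It fails at once if the timer or the carton is shifted by more than 30 mm (distance of any of timer, carton from where it was at the start of the episode above 0.03 m).
It also fails if it takes over 120 s, if anything falls off the work surface, if the arm or the gripper's body presses on something with over 40 N, if the wrist force passes 120 N, or if a joint passes its speed limit or range.

## Working session

There is one attempt and no reset: what is moved stays moved. The work goes in short steps, Python scripts to look and compute and a tool call to move; the robot and the scene stay as the last step left them, time stands still between calls to the robot, and variables do not carry over. Pictures are saved under pics/ and viewed, at most 14 in all, crops included, and the job is handed in when it is done.

Besides the shell and the picture viewer there is one more tool, called after "Emit:" as name(argument=value, ...), one argument or row to a line, values as JSON. servo_tool: Moves the arm, as the interface text tells. Its arguments: {"type":"object","properties":{"moves":{"type":"array"}},"required":["moves"]}

```bash
mkdir -p pics
cat > h.py <<'E'
import numpy as np, cv2
from bench import robot
from scipy.spatial.transform import Rotation as R
def snap(n,f):
    s=robot.snapshot(n); cv2.imwrite('pics/'+f,s['image']); return s
E
python3 - <<'E'
from h import *
import pickle
o=robot.get_obs();print(o)
s=snap('top','top0.png');pickle.dump({k:v for k,v in s.items()},open('top0.pkl','wb'));print({k:v for k,v in s.items() if k!='image'})
s=snap('scene','scene0.png');pickle.dump(s,open('scene0.pkl','wb'));print({k:v for k,v in s.items() if k!='image'})
E
```

```text
{'time': 0.0, 'joint_positions': array([ 1.03693147e+00,  8.79590038e-02,  1.37220170e+00, -7.62083886e-06,
        1.68361999e+00, -1.03073833e-01]), 'qvel': array([ 0.0012539 , -0.00019395, -0.00044649, -0.00073713, -0.00097082,
        0.00150411]), 'joint_torque': array([ 2.25731023e-04, -3.40167761e+01, -3.02439773e+01,  7.18901306e-02,
        3.26647970e-02, -1.72162217e-04]), 'tool_pos': array([0.229392  , 0.49928591, 0.20432867]), 'ee_rot': array([-3.13941544e+00, -2.17596617e-04,  2.71080054e+00]), 'wrist_force': array([ 0.72344526, -0.52176868,  0.06719109]), 'wrist_torque': array([-0.0119058, -0.0702445, -0.0478491]), 'finger_force': 0.0, 'width': 0.09428989290964637}
{'fx': 416.8219098998385, 'fy': 416.8219098998385, 'cx': 318.9108445744689, 'cy': 202.81204073943195, 'k1': -0.011784194558006245, 'eye': array([ 0.41436782, -0.01592696,  1.02254681]), 'orientation': array([-2.99942158e+00,  2.67807117e-04, -1.56326219e+00])}
{'fx': 409.3431316131616, 'fy': 409.3431316131616, 'cx': 319.27223717090413, 'cy': 204.10928062114337, 'k1': -0.017630466558250475, 'eye': array([1.18007499, 0.32817283, 0.7138244 ]), 'orientation': array([-2.33055388, -0.01574109,  2.06989052])}
```

View pics/top0.png

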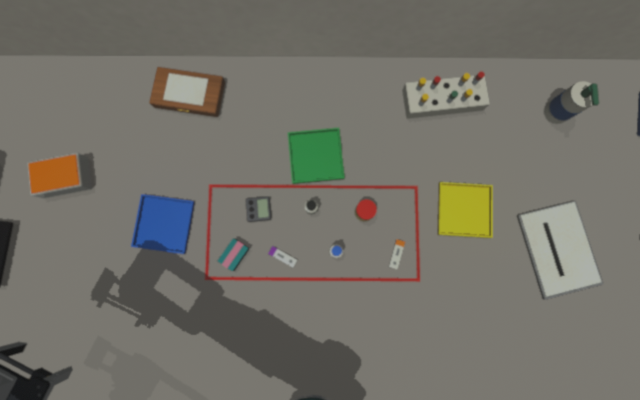

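View pics/scene0.png

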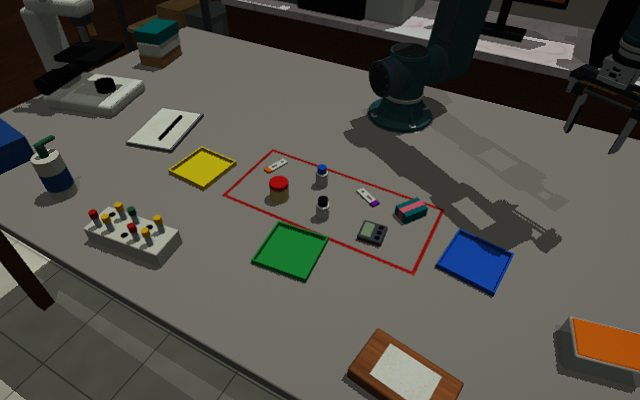

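The top view shows the trays: blue (163,223), green (317,156), yellow (466,210). The objects are the timer (258,209), black-cap bottle (311,206), pot (367,210), blue-cap bottle (337,252), purple cassette (283,257), orange cassette (398,254) and carton (232,255). I'll enlarge it for precision.

Run:
```python
import cv2
im=cv2.imread('pics/top0.png')
c=cv2.resize(im[180:280,205:325],None,fx=6,fy=6,interpolation=cv2.INTER_CUBIC);cv2.imwrite('pics/cA.png',cv2.convertScaleAbs(c,alpha=1.3))
c=cv2.resize(im[180:280,305:425],None,fx=6,fy=6,interpolation=cv2.INTER_CUBIC);cv2.imwrite('pics/cB.png',cv2.convertScaleAbs(c,alpha=1.3))
# tray masks
hsv=cv2.cvtColor(im,cv2.COLOR_BGR2HSV)
for n,lo,hi,box in [('blue',(108,150,60),(125,255,255),(120,180,210,265)),('green',(55,150,50),(75,255,255),(280,120,355,190)),('yellow',(25,150,60),(35,255,255),(430,175,505,245))]:
    x0,y0,x1,y1=box
    m=cv2.inRange(hsv[y0:y1,x0:x1],lo,hi)
    p=cv2.findNonZero(m); r=cv2.minAreaRect(p); b=cv2.boxPoints(r)+[x0,y0]; print(n,len(p),r,b.tolist())
```

```text
blue 2693 ((42.15933609008789, 43.44838333129883), (53.78012466430664, 52.73148727416992), 8.615649223327637) [[131.62298393249512, 245.4883270263672], [139.5224437713623, 193.35188674926758], [192.69568634033203, 201.40843963623047], [184.79622650146484, 253.5448760986328]]
green 2199 ((35.72235107421875, 36.149410247802734), (46.88771057128906, 48.602699279785156), 84.0938491821289) [[289.13763999938965, 135.33059120178223], [337.48234939575195, 130.32940864562988], [342.3070602416992, 176.96823120117188], [293.96235275268555, 181.96941375732422]]
yellow 2751 ((35.239707946777344, 34.544830322265625), (54.627037048339844, 52.05599594116211), 3.4682295322418213) [[436.40164947509766, 233.8728256225586], [439.55078125, 181.91216945648193], [494.07776641845703, 185.21683502197266], [490.9286346435547, 237.177490234375]]
```

View pics/cA.png

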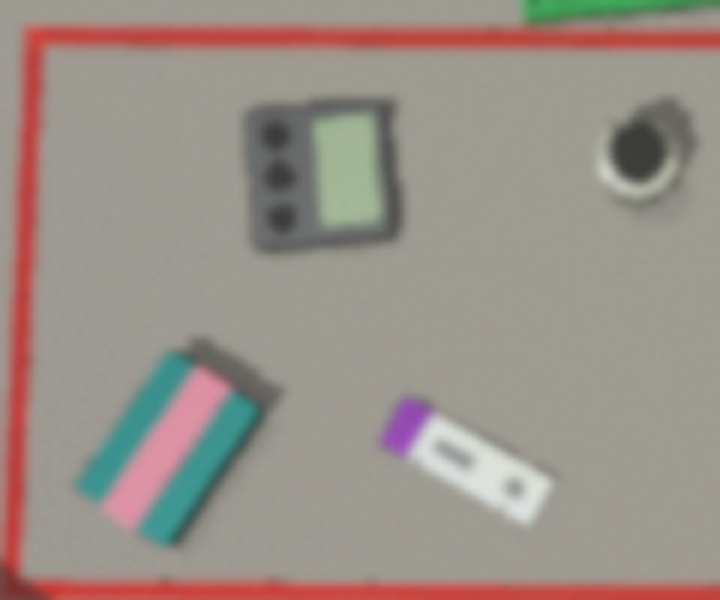

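View pics/cB.png

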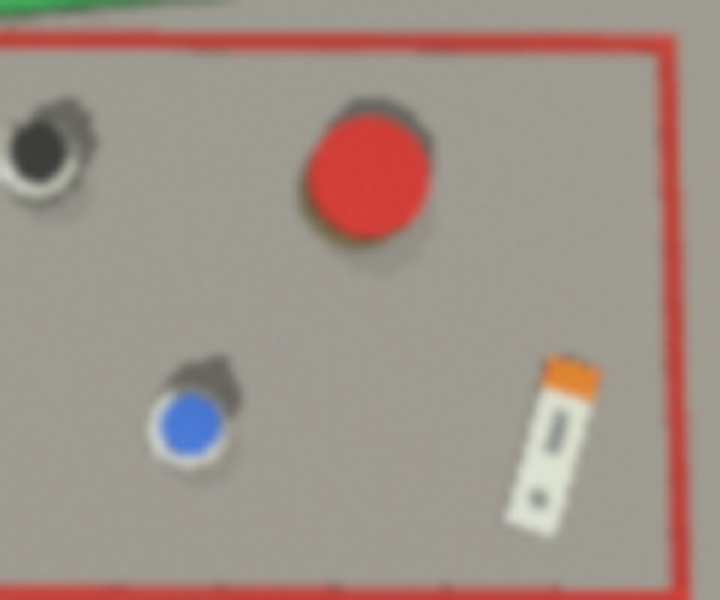

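```bash
cat >> h.py <<'E'
import pickle
def world(s,px,z,eye=None,Rc=None):
    K=np.array([[s['fx'],0,s['cx']],[0,s['fy'],s['cy']],[0,0,1]])
    p=np.array(px,float).reshape(-1,1,2)
    u=cv2.undistortPoints(p,K,np.array([s['k1'],0,0,0])).reshape(-1,2)
    if eye is None: eye=s['eye'];Rc=R.from_euler('xyz',s['orientation']).as_matrix()
    d=np.c_[u,np.ones(len(u))]@Rc.T
    return eye+d*((z-eye[2])/d[:,2])[:,None]
E
python3 - <<'E'
from h import *
np.set_printoptions(precision=4,suppress=True)
s=pickle.load(open('top0.pkl','rb'))
cr=lambda pts,o:(np.array(pts,float)+.5)/6-.5+np.array(o)
A=(205,180);B=(305,180)
for n,p,o,z in [('black',[(638,151)],A,.062),('black',[(38,151)],B,.062),('blue',[(190,424)],B,.062),('pot',[(369,176)],B,.054)]:
    print(n,world(s,cr(p,o),z)[0])
for n,p,o,z in [('purple',[(407,395),(380,447),(530,527),(555,482)],A,.006),('orange',[(547,355),(602,372),(553,537),(503,520)],B,.006),('timer',[(246,105),(395,98),(402,238),(255,250)],A,.016),('carton',[(178,345),(262,408),(170,548),(75,487)],A,.028)]:
    w=world(s,cr(p,o),z)[:,:2]; e=(w[0]+w[1]-w[2]-w[3])/2
    print(n,w.mean(0),'len',np.linalg.norm(e),'yaw',np.degrees(np.arctan2(e[1],e[0])),'wid',np.linalg.norm(w[0]-w[1]))
hsv=cv2.cvtColor(s['image'],cv2.COLOR_BGR2HSV)
for n,lo,hi,box in [('blue',(108,150,40),(125,255,255),(120,180,210,265)),('green',(50,100,30),(85,255,255),(280,120,355,190)),('yellow',(22,120,50),(38,255,255),(430,175,505,245))]:
    x0,y0,x1,y1=box
    m=cv2.inRange(hsv[y0:y1,x0:x1],lo,hi)
    m=cv2.morphologyEx(m,cv2.MORPH_OPEN,np.ones((3,3)))
    b=cv2.boxPoints(cv2.minAreaRect(cv2.findNonZero(m)))+[x0,y0]
    w=world(s,b,.014)[:,:2]; e=w[1]-w[0]
    print(n,b.mean(0),w.mean(0),'yaw',np.degrees(np.arctan2(e[1],e[0])),np.linalg.norm(e),np.linalg.norm(w[2]-w[1]))
# check with scene
s=pickle.load(open('scene0.pkl','rb'))
print(world(s,[(322,201),(321.5,168.5),(279,184)],.062)[:2],world(s,[(279,182.5)],.054))
E
```

```text
black [0.5472 0.0039 0.062 ]
black [0.5472 0.0039 0.062 ]
blue [ 0.4424 -0.0552  0.062 ]
pot [ 0.5394 -0.1252  0.054 ]
purple [0.4275 0.0724] len 0.06910993133034449 yaw 61.53118543801656 wid 0.0234307826289788
orange [ 0.4364 -0.2034] len 0.06925352193805269 yaw -16.78448619864044 wid 0.02318626728688273
timer [0.5438 0.1321] len 0.05849168322330336 yaw 4.790463849971181 wid 0.06077069026761707
carton [0.4326 0.1878] len 0.06656163505199283 yaw -33.320067582364935 wid 0.04212839989090646
blue [162.1593 223.4484] [0.5057 0.3663] yaw -4.681592869855714 0.12812320804609872 0.13342502556620964
green [315.6148 155.2335] [ 0.6787 -0.0055] yaw -84.06638258411789 0.1299297708980025 0.12941694088374708
yellow [465.4971 209.5937] [ 0.5453 -0.3727] yaw -3.6607135659675745 0.1327550119833283 0.13483044159284618
[[ 0.5603  0.0092  0.062 ]
 [ 0.4543 -0.0493  0.062 ]] [[ 0.5462 -0.119   0.054 ]]
```

```bash
cat >> h.py <<'E'
def to(x,y,z,yawd=None):
    o=robot.get_obs();p=o['tool_pos'];r=R.from_euler('xyz',o['ee_rot']);cy=o['ee_rot'][2]
    if yawd is None: yawd=np.degrees(np.arctan2(y,x))+90
    q1=np.arctan2(y,x)
    c=[np.radians(yawd)+k*np.pi for k in(-2,-1,0,1,2)]
    yw=min(c,key=lambda a:abs(q1+np.pi/2-a))
    d=r.inv().apply(np.array([x,y,z])-p)/.025
    # in the tool frame at start; tool z down so turn = -(dyaw)
    dy=(yw-cy+np.pi)%(2*np.pi)-np.pi
    print('t%.1f pos'%o['time'],p.round(4),'move',d.round(2),'turn',round(-np.degrees(dy)/6,2),'q6',round(q1+np.pi/2-yw,2),'w',round(o['width'],4))
E
python3 -c "
from h import *
to(.5472,.0039,.13)"
```

```text
t0.1 pos [0.2294 0.4993 0.2044] move [-19.83 -12.69   3.  ] turn 10.82 q6 0.0 w 0.0941
```

Emit:
servo_tool(
  moves=[
    [-2,-1.3,0.3,1.1,0.47],
    [-4,-2.6,0.6,2.2,0.47],
    [-5.4,-3.4,0.9,3.3,0.47],
    [-6.8,-4.3,1.2,4.4,0.47],
    [-8.2,-5.2,1.5,5.5,0.47],
    [-9.6,-6.1,1.5,6.6,0.47],
    [-11,-7,1.5,7.7,0.47],
    [-12.4,-7.9,1.5,8.8,0.47],
    [-13.8,-8.8,1.5,9.9,0.47],
    [-15,-9.6,1.5,10.8,0.47],
  ],
)

```text
time: 0.93
tool_pos: [0.454, 0.1495, 0.1676]
ee_rot: [-3.141, -0.0, 1.574]
wrist_force: [0.2, 0.3, 0.7]
width: 0.0498
finger_force: 0.0
```

```bash
python3 -c "
from h import *
to(.5472,.0039,.13)"
```

```text
t0.9 pos [0.454  0.1495 0.1676] move [-5.84  3.71  1.5 ] turn -0.03 q6 0.0 w 0.0498
```

Emit:
servo_tool(
  moves=[
    [-1.3,0.8,0.5,0,0.47],
    [-2.6,1.6,1.0,0,0.47],
    [-3.9,2.4,1.5,0,0.47],
    [-5.2,3.2,1.5,0,0.47],
    [-5.8,3.7,1.5,0,0.47],
    [-5.8,3.7,1.5,0,0.47],
    [-5.8,3.7,1.5,0,0.47],
  ],
)

```text
time: 1.52
tool_pos: [0.5472, 0.0066, 0.1297]
ee_rot: [-3.14, -0.001, 1.578]
wrist_force: [-0.4, 0.5, -0.3]
width: 0.0497
finger_force: 0.0
```

```bash
python3 -c "
from h import *
to(.5472,.0039,.012)
s=snap('wrist','w1.png');pickle.dump((s,robot.get_obs()),open('w1.pkl','wb'));print(s['T_tool_cam'])"
```

```text
t1.5 pos [0.5472 0.0066 0.1297] move [-0.11  0.01  4.71] turn -0.0 q6 0.0 w 0.0497
[[-2.74771132e-04 -9.64315752e-01 -2.64754709e-01  7.72147694e-02]
 [ 9.99999036e-01  9.53534182e-05 -1.38513748e-03  4.12283921e-04]
 [ 1.36095516e-03 -2.64754834e-01  9.64314796e-01 -1.79678304e-01]
 [ 0.00000000e+00  0.00000000e+00  0.00000000e+00  1.00000000e+00]]
```

View pics/w1.png

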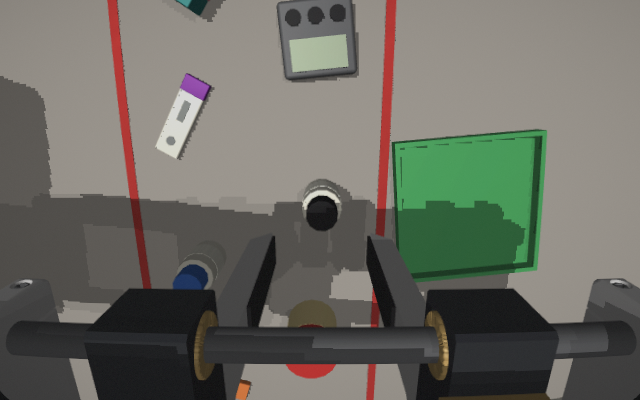

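The wrist view shows the black-cap bottle centred between the fingers at (322,213), the purple cassette at about (183,116) and the green tray at about (470,205). I'll check these against the top-camera positions.

```bash
cat >> h.py <<'E'
def wworld(s,o,px,z):
    Rt=R.from_euler('xyz',o['ee_rot']).as_matrix();T=s['T_tool_cam']
    return world(s,px,z,Rt@T[:3,3]+o['tool_pos'],Rt@T[:3,:3])
E
python3 -c "
from h import *
s,o=pickle.load(open('w1.pkl','rb'))
print(wworld(s,o,[(322,213),(192,276)],.062))
w=wworld(s,o,[(188,73),(211,86),(178,158),(157,148)],.006)[:,:2];e=(w[0]+w[1]-w[2]-w[3]);print(w.mean(0),np.degrees(np.arctan2(e[1],e[0])))
w=wworld(s,o,[(546,130),(538,268),(393,142)],.014)[:,:2];print(w,(w[1]+w[2])/2)
"
```

```text
[[ 0.54776067  0.00713698  0.062     ]
 [ 0.44659936 -0.04551094  0.062     ]]
[0.42924365 0.07350385] 61.77699731201741
[[ 0.7364717   0.06693914]
 [ 0.75160642 -0.06051767]
 [ 0.60645984  0.05450899]] [ 0.67903313 -0.00300434]
```

Emit:
servo_tool(
  moves=[
    [0,0,1,0,0.47],
    [0,0,2,0,0.47],
    [0,0,3,0,0.47],
    [0,0,4,0,0.47],
    [0,0,4.65,0,0.47],
    [0,0,4.65,0,0.47],
    [0,0,4.65,0,1],
    [0,0,4.65,0,1],
    [0,0,4.65,0,1],
    [0,0,4.65,0,1],
  ],
)

```text
time: 2.4
tool_pos: [0.5488, 0.0077, 0.0166]
ee_rot: [3.138, -0.0, 1.58]
wrist_force: [-0.2, 0.8, 2.6]
width: 0.0315
finger_force: 30.0
```

Emit:
servo_tool(
  moves=[
    [0,0,0,0,1],
    [0,0,0,0,1],
    [0,0,-0.7,0,1],
    [0,0,-1.5,0,1],
    [0,0,-2.5,0,1],
    [0,0,-3.5,0,1],
    [0,0,-4.5,0,1],
    [0,0,-4.5,0,1],
  ],
)

```text
time: 3.07
tool_pos: [0.551, 0.0068, 0.1334]
ee_rot: [3.13, 0.001, 1.58]
wrist_force: [1.4, -0.1, 1.1]
width: 0.0315
finger_force: 30.0
```

```bash
python3 -c "
from h import *
to(.506,.394,.13,90)"
```

```text
t3.1 pos [0.551  0.0068 0.1334] move [15.5  -1.66  0.1 ] turn 0.08 q6 0.66 w 0.0315
```

Emit:
servo_tool(
  moves=[
    [0.8,-0.1,0,0,1],
    [2.1,-0.2,0,0,1],
    [3.5,-0.4,0,0,1],
    [4.9,-0.5,0,0,1],
    [6.3,-0.7,0,0,1],
    [7.7,-0.8,0,0,1],
    [9.1,-1.0,0,0,1],
    [10.5,-1.1,0,0,1],
    [11.9,-1.3,0,0,1],
    [13.2,-1.4,0,0,1],
  ],
)

```text
time: 3.9
tool_pos: [0.5084, 0.3386, 0.1256]
ee_rot: [-3.14, 0.001, 1.58]
wrist_force: [0.3, 0.2, -0.3]
width: 0.0313
finger_force: 30.0
```

Emit:
servo_tool(
  moves=[
    [1.2,-0.15,0,0,1],
    [2,-0.25,0,0,1],
    [2.3,-0.25,0,0,1],
    [2.3,-0.25,0,0,1],
    [2.3,-0.25,0,0,1],
  ],
)

```text
time: 4.32
tool_pos: [0.5027, 0.3935, 0.1259]
ee_rot: [-3.141, 0.002, 1.58]
wrist_force: [-0.2, -0.4, -0.4]
width: 0.0315
finger_force: 30.0
```

```bash
python3 -c "
from h import *
to(.506,.394,.019,90)
o=robot.get_obs();s=snap('wrist','w2.png')
print(o['ee_rot'])
hsv=cv2.cvtColor(s['image'],cv2.COLOR_BGR2HSV);m=cv2.inRange(hsv,(105,140,40),(128,255,255));print(cv2.boundingRect(m))"
```

```text
t4.3 pos [0.5027 0.3935 0.1259] move [0.03 0.14 4.28] turn 0.09 q6 0.66 w 0.0315
[-3.14069129e+00  1.70064949e-03  1.57973964e+00]
(245, 142, 167, 155)
```

View pics/w2.png

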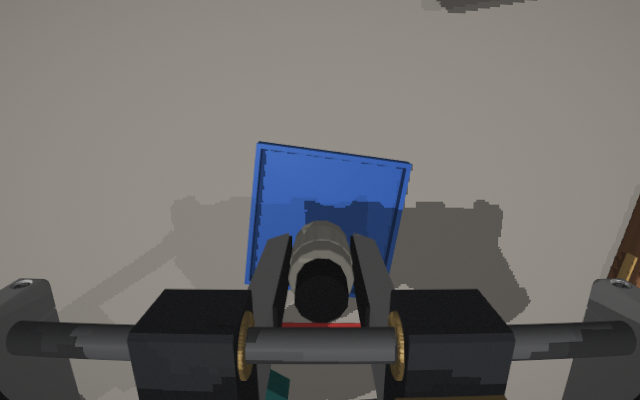

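The wrist view shows the bottle held over the blue tray, with the tray's rim corners at (260,142), (411,163) and (248,283).

```bash
python3 -c "
from h import *
o=robot.get_obs();s=robot.snapshot('wrist')
w=wworld(s,o,[(260,142),(411,163)],.014)[:,:2];e=w[1]-w[0];a=np.arctan2(e[1],e[0]);n=np.array([np.sin(a),-np.cos(a)])
print(w,np.linalg.norm(e),np.degrees(a),w.mean(0)+.065*n)"
```

```text
[[0.45264411 0.43910137]
 [0.57811085 0.42274354]] 0.12652858423092034 -7.428083729618072 [0.50697417 0.36646794]
```

Emit:
servo_tool(
  moves=[
    [0,0.3,0.8,0,1],
    [0,0.3,1.8,0,1],
    [0,0.3,2.8,0,1],
    [0,0.3,3.6,0,1],
    [0,0.3,4.1,0,1],
    [0,0.3,4.2,0,1],
    [0,0.3,4.2,0,1],
    [0,0.3,4.2,0,1],
  ],
)

```text
time: 5.08
tool_pos: [0.5112, 0.3945, 0.0233]
ee_rot: [3.14, -0.001, 1.579]
wrist_force: [0.0, -0.4, 0.2]
width: 0.0314
finger_force: 30.0
```

Emit:
servo_tool(
  moves=[
    [0,0,0.05,0,1],
    [0,0,0.1,0,1],
    [0,0,0.15,0,1],
    [0,0,0.15,0,1],
    [0,0,0.15,0,1],
  ],
)

```text
time: 5.5
tool_pos: [0.5108, 0.395, 0.0193]
ee_rot: [3.14, -0.001, 1.58]
wrist_force: [0.5, 0.6, 2.7]
width: 0.0313
finger_force: 30.0
```

Emit:
servo_tool(
  moves=[
    [0,0,0.03,0,1],
    [0,0,0.03,0,0.47],
    [0,0,0.03,0,0.47],
    [0,0,0.03,0,0.47],
    [0,0,-0.5,0,0.47],
    [0,0,-1.5,0,0.47],
    [0,0,-2.5,0,0.47],
    [0,0,-3.5,0,0.47],
    [0,0,-4.3,0,0.47],
    [0,0,-4.3,0,0.47],
  ],
)

```text
time: 6.33
tool_pos: [0.5128, 0.3962, 0.1327]
ee_rot: [3.132, -0.006, 1.58]
wrist_force: [0.8, -0.5, 0.7]
width: 0.0501
finger_force: 0.0
```

```bash
python3 -c "
from h import *
to(.444,-.052,.13,60)"
```

```text
t6.3 pos [0.5128 0.3962 0.1327] move [-17.9   -2.92  -0.03] turn 5.09 q6 0.41 w 0.0501
```

Emit:
servo_tool(
  moves=[
    [-1.2,-0.2,0,0,0.47],
    [-2.8,-0.5,0,0,0.47],
    [-4.4,-0.7,0,0,0.47],
    [-6,-1,0,0,0.47],
    [-7.6,-1.2,0,0,0.47],
    [-9.2,-1.5,0,0,0.47],
    [-10.8,-1.8,0,0,0.47],
    [-12.4,-2,0,0,0.47],
    [-14,-2.3,0,0,0.47],
    [-15.5,-2.5,0,0,0.47],
  ],
)

```text
time: 7.17
tool_pos: [0.4496, 0.0046, 0.1246]
ee_rot: [-3.14, 0.0, 1.58]
wrist_force: [0.4, -0.2, 1.0]
width: 0.0495
finger_force: 0.0
```

Emit:
servo_tool(
  moves=[
    [-1.2,-0.2,0,0,0.47],
    [-2.2,-0.35,0,0,0.47],
    [-2.4,-0.4,0,0,0.47],
    [-2.4,-0.4,0,0,0.47],
    [-2.4,-0.4,0,0,0.47],
  ],
)

```text
time: 7.58
tool_pos: [0.4415, -0.053, 0.125]
ee_rot: [-3.141, -0.001, 1.579]
wrist_force: [-0.3, -0.6, -0.5]
width: 0.0497
finger_force: 0.0
```

```bash
python3 -c "
from h import *
to(.443,-.052,.014,90)
o=robot.get_obs();s=robot.snapshot('wrist')
m=cv2.inRange(cv2.cvtColor(s['image'],cv2.COLOR_BGR2HSV),(105,120,30),(128,255,255));m[:,:200]=0;m[:,450:]=0
n,l,st,c=cv2.connectedComponentsWithStats(m);
for i in range(1,n):
  if st[i,4]>100: print(st[i],c[i],wworld(s,o,[c[i]],.060))"
```

```text
t7.6 pos [ 0.4415 -0.053   0.125 ] move [0.03 0.07 4.44] turn 0.08 q6 -0.12 w 0.0497
[306 198  31  35 891] [321.04489338 215.06621773] [[ 0.44170943 -0.05411233  0.06      ]]
```

Emit:
servo_tool(
  moves=[
    [0,0,1,0,0.47],
    [0,0,2,0,0.47],
    [0,0,3,0,0.47],
    [0,0,4,0,0.47],
    [0,0,4.4,0,0.47],
    [0,0,4.4,0,0.47],
    [0,0,4.4,0,1],
    [0,0,4.4,0,1],
    [0,0,4.4,0,1],
    [0,0,4.4,0,1],
  ],
)

```text
time: 8.47
tool_pos: [0.4433, -0.0538, 0.0175]
ee_rot: [3.138, 0.001, 1.58]
wrist_force: [0.1, 0.9, 2.3]
width: 0.0316
finger_force: 30.0
```

Emit:
servo_tool(
  moves=[
    [0,0,0,0,1],
    [0,0,0,0,1],
    [0,0,-0.7,0,1],
    [0,0,-1.5,0,1],
    [0,0,-2.5,0,1],
    [0,0,-3.5,0,1],
    [0,0,-4.5,0,1],
    [0,0,-4.5,0,1],
    [0,0,-4.5,0,1],
  ],
)

```text
time: 9.22
tool_pos: [0.4427, -0.054, 0.1294]
ee_rot: [3.138, 0.001, 1.58]
wrist_force: [-1.0, 0.5, -1.6]
width: 0.0315
finger_force: 30.0
```

```bash
python3 -c "
from h import *
to(.5034,.3385,.13,90)"
```

```text
t9.2 pos [ 0.4427 -0.054   0.1294] move [15.68  2.57 -0.03] turn 0.08 q6 0.59 w 0.0315
```

Emit:
servo_tool(
  moves=[
    [0.8,0.1,0,0,1],
    [2.1,0.3,0,0,1],
    [3.5,0.6,0,0,1],
    [4.9,0.8,0,0,1],
    [6.3,1.0,0,0,1],
    [7.7,1.3,0,0,1],
    [9.1,1.5,0,0,1],
    [10.5,1.7,0,0,1],
    [11.9,2.0,0,0,1],
    [13.2,2.2,0,0,1],
  ],
)

```text
time: 10.05
tool_pos: [0.4926, 0.2783, 0.1253]
ee_rot: [-3.138, 0.002, 1.58]
wrist_force: [-0.1, -0.6, -0.9]
width: 0.0311
finger_force: 30.0
```

Emit:
servo_tool(
  moves=[
    [1.2,0.2,0,0,1],
    [2.1,0.35,0,0,1],
    [2.5,0.4,0,0,1],
    [2.5,0.4,0,0,1],
    [2.5,0.4,0,0,1],
    [2.5,0.4,0,0,1],
  ],
)

```text
time: 10.55
tool_pos: [0.5029, 0.3378, 0.1273]
ee_rot: [-3.14, 0.002, 1.579]
wrist_force: [-0.5, 0.0, -0.5]
width: 0.0315
finger_force: 30.0
```

```bash
python3 -c "
from h import *
to(.5034,.3385,.019,90);snap('wrist','w3.png')"
```

```text
t10.6 pos [0.5029 0.3378 0.1273] move [0.03 0.03 4.33] turn 0.08 q6 0.59 w 0.0315
```

View pics/w3.png

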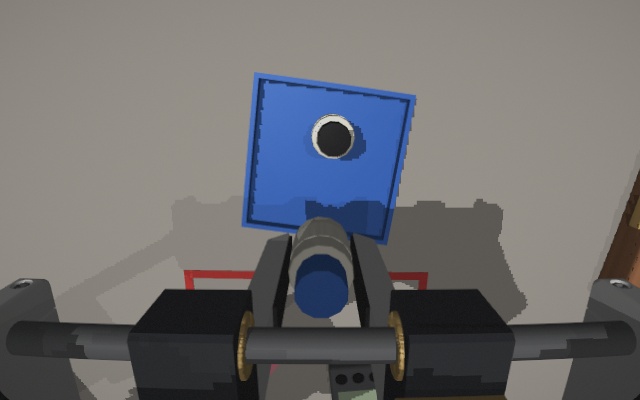

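The black bottle stands upright in the blue tray at (333,137), with the tray rim corners at (256,73), (415,96), (387,243) and (243,225). I'll recompute the tray pose from these.

```bash
python3 -c "
from h import *
o=robot.get_obs();s=robot.snapshot('wrist')
w=wworld(s,o,[(256,73),(415,96),(387,243),(243,225)],.014)[:,:2];print(w,w.mean(0))
print(wworld(s,o,[(333,139)],.062))"
```

```text
[[0.45109965 0.43820341]
 [0.57808628 0.42165019]
 [0.56245695 0.29511614]
 [0.43472556 0.31109711]] [0.50659211 0.36651671]
[[0.5111568  0.39126293 0.062     ]]
```

Emit:
servo_tool(
  moves=[
    [0,0,0.8,0,1],
    [0,0,1.8,0,1],
    [0,0,2.8,0,1],
    [0,0,3.6,0,1],
    [0,0,4.1,0,1],
    [0,0,4.25,0,1],
    [0,0,4.3,0,1],
    [0,0,4.3,0,1],
    [0,0,4.3,0,1],
  ],
)

```text
time: 11.4
tool_pos: [0.5043, 0.3398, 0.0221]
ee_rot: [3.139, -0.001, 1.58]
wrist_force: [-0.7, 0.3, -1.0]
width: 0.0318
finger_force: 30.0
```

Emit:
servo_tool(
  moves=[
    [0,0,0.05,0,1],
    [0,0,0.1,0,1],
    [0,0,0.1,0,1],
    [0,0,0.1,0,1],
  ],
)

```text
time: 11.73
tool_pos: [0.5043, 0.34, 0.0204]
ee_rot: [3.139, -0.001, 1.58]
wrist_force: [-1.6, -0.6, 4.8]
width: 0.0311
finger_force: 30.0
```

Contact. Release and go up, then on to the pot.

Emit:
servo_tool(
  moves=[
    [0,0,0,0,0.47],
    [0,0,0,0,0.47],
    [0,0,0,0,0.47],
    [0,0,0,0,0.47],
    [0,0,-0.5,0,0.47],
    [0,0,-1.5,0,0.47],
    [0,0,-2.5,0,0.47],
    [0,0,-3.5,0,0.47],
    [0,0,-4.3,0,0.3],
    [0,0,-4.3,0,0.25],
  ],
)

```text
time: 12.57
tool_pos: [0.5061, 0.341, 0.1325]
ee_rot: [3.132, -0.005, 1.58]
wrist_force: [0.7, 0.4, 1.0]
width: 0.0599
finger_force: 0.0
```

```bash
python3 -c "
from h import *
to(.540,-.124,.13,90)"
```

```text
t12.6 pos [0.5061 0.341  0.1325] move [-1.861e+01  1.190e+00  1.000e-02] turn 0.09 q6 -0.23 w 0.0599
```

Emit:
servo_tool(
  moves=[
    [-1.2,0.1,0,0,0.25],
    [-2.8,0.2,0,0,0.25],
    [-4.4,0.3,0,0,0.25],
    [-6,0.4,0,0,0.25],
    [-7.6,0.5,0,0,0.25],
    [-9.2,0.6,0,0,0.25],
    [-10.8,0.7,0,0,0.25],
    [-12.4,0.8,0,0,0.25],
    [-14,0.9,0,0,0.25],
    [-15.5,1,0,0,0.25],
  ],
)

```text
time: 13.4
tool_pos: [0.5309, -0.0499, 0.1246]
ee_rot: [-3.14, -0.0, 1.579]
wrist_force: [1.0, 1.0, -0.1]
width: 0.0706
finger_force: 0.0
```

Emit:
servo_tool(
  moves=[
    [-1.4,0.1,0,0,0.25],
    [-2.6,0.2,0,0,0.25],
    [-3.1,0.2,0,0,0.25],
    [-3.1,0.2,0,0,0.25],
    [-3.1,0.2,0,0,0.25],
  ],
)

```text
time: 13.82
tool_pos: [0.5369, -0.1247, 0.1248]
ee_rot: [-3.14, -0.002, 1.579]
wrist_force: [-0.1, 0.1, -0.3]
width: 0.0706
finger_force: 0.0
```

```bash
python3 -c "
from h import *
to(.540,-.124,.012,90)
o=robot.get_obs();s=robot.snapshot('wrist')
h=cv2.cvtColor(s['image'],cv2.COLOR_BGR2HSV)
m=cv2.inRange(h,(0,150,50),(6,255,255))|cv2.inRange(h,(174,150,50),(180,255,255))
m=cv2.morphologyEx(m,cv2.MORPH_OPEN,np.ones((15,15)))
n,l,st,c=cv2.connectedComponentsWithStats(m);
for i in range(1,n):
  if st[i,4]>100: print(st[i],c[i],wworld(s,o,[c[i]],.054))"
```

```text
t13.8 pos [ 0.5369 -0.1247  0.1248] move [0.02 0.13 4.51] turn 0.08 q6 -0.23 w 0.0706
[ 294  180   61   62 3104] [323.76256443 210.38337629] [[ 0.5390998  -0.12398578  0.054     ]]
```

Emit:
servo_tool(
  moves=[
    [0,0.1,1,0,0.25],
    [0,0.1,2,0,0.25],
    [0,0.1,3,0,0.25],
    [0,0.1,4,0,0.25],
    [0,0.1,4.4,0,0.25],
    [0,0.1,4.4,0,0.25],
    [0,0.1,4.4,0,1],
    [0,0.1,4.4,0,1],
    [0,0.1,4.4,0,1],
    [0,0.1,4.4,0,1],
  ],
)

```text
time: 14.7
tool_pos: [0.5411, -0.1255, 0.0176]
ee_rot: [3.138, 0.001, 1.58]
wrist_force: [1.0, 0.3, 5.2]
width: 0.0472
finger_force: 30.1
```

Emit:
servo_tool(
  moves=[
    [0,0,0,0,1],
    [0,0,0,0,1],
    [0,0,-0.7,0,1],
    [0,0,-1.5,0,1],
    [0,0,-2.5,0,1],
    [0,0,-3.2,0,1],
    [0,0,-3.2,0,1],
    [0,0,-3.2,0,1],
  ],
)

```text
time: 15.37
tool_pos: [0.5405, -0.1256, 0.0964]
ee_rot: [3.139, 0.001, 1.58]
wrist_force: [0.5, 0.3, -0.7]
width: 0.0476
finger_force: 30.0
```

```bash
python3 -c "
from h import *
to(.679,-.0035,.10,90)"
```

```text
t15.4 pos [ 0.5405 -0.1256  0.0964] move [ 4.84  5.58 -0.13] turn 0.08 q6 -0.01 w 0.0476
```

Emit:
servo_tool(
  moves=[
    [0.5,0.6,0,0,1],
    [1.3,1.5,0,0,1],
    [2.1,2.4,0,0,1],
    [2.9,3.3,0,0,1],
    [3.7,4.2,0,0,1],
    [4.4,5,0,0,1],
    [4.8,5.5,0,0,1],
    [4.8,5.5,0,0,1],
    [4.8,5.5,0,0,1],
    [4.8,5.5,0,0,1],
  ],
)

```text
time: 16.2
tool_pos: [0.6749, -0.0047, 0.0937]
ee_rot: [-3.138, 0.0, 1.579]
wrist_force: [-0.2, 1.2, -0.7]
width: 0.0475
finger_force: 30.0
```

```bash
python3 -c "
from h import *
to(.679,-.0035,.02,90)"
```

```text
t16.2 pos [ 0.6749 -0.0047  0.0937] move [0.05 0.18 2.95] turn 0.08 q6 -0.01 w 0.0475
```

Emit:
servo_tool(
  moves=[
    [0,0.15,0.8,0,1],
    [0,0.15,1.6,0,1],
    [0,0.15,2.3,0,1],
    [0,0.15,2.7,0,1],
    [0,0.15,2.85,0,1],
    [0,0.15,2.9,0,1],
    [0,0.15,2.9,0,1],
    [0,0.15,2.9,0,1],
  ],
)

```text
time: 16.87
tool_pos: [0.6809, -0.0043, 0.0247]
ee_rot: [3.139, 0.0, 1.58]
wrist_force: [0.2, 0.3, -0.3]
width: 0.0474
finger_force: 30.0
```

Emit:
servo_tool(
  moves=[
    [0,0,0.05,0,1],
    [0,0,0.1,0,1],
    [0,0,0.15,0,1],
    [0,0,0.15,0,1],
  ],
)

```text
time: 17.2
tool_pos: [0.6807, -0.004, 0.0206]
ee_rot: [3.14, 0.0, 1.58]
wrist_force: [0.2, -0.0, 3.1]
width: 0.0475
finger_force: 30.0
```

Emit:
servo_tool(
  moves=[
    [0,0,0.04,0,1],
    [0,0,0.04,0,0.25],
    [0,0,0.04,0,0.25],
    [0,0,0.04,0,0.25],
    [0,0,0.04,0,0.25],
    [0,0,-0.7,0,0.25],
    [0,0,-1.7,0,0.25],
    [0,0,-2.7,0,0.25],
    [0,0,-3.7,0,0.4],
    [0,0,-4.2,0,0.5],
  ],
)

```text
time: 18.03
tool_pos: [0.6815, -0.0041, 0.1281]
ee_rot: [3.136, 0.0, 1.58]
wrist_force: [0.3, -0.1, 0.3]
width: 0.0604
finger_force: 0.0
```

```bash
python3 -c "
from h import *
to(.4285,.073,.11,61.7)"
```

```text
t18.0 pos [ 0.6815 -0.0041  0.1281] move [  3.18 -10.09   0.67] turn 4.8 q6 0.66 w 0.0604
```

Emit:
servo_tool(
  moves=[
    [0.3,-1.0,0,0.7,0.57],
    [0.8,-2.4,0,1.5,0.57],
    [1.3,-3.9,0.1,2.3,0.57],
    [1.7,-5.4,0.2,3.1,0.57],
    [2.2,-6.9,0.3,3.9,0.57],
    [2.6,-8.4,0.4,4.8,0.57],
    [3,-9.6,0.6,4.8,0.57],
    [3.2,-10.1,0.6,4.8,0.57],
    [3.2,-10.1,0.6,4.8,0.57],
    [3.2,-10.1,0.6,4.8,0.57],
  ],
)

```text
time: 18.87
tool_pos: [0.4267, 0.0738, 0.1092]
ee_rot: [3.141, -0.0, 1.078]
wrist_force: [0.0, 0.1, -0.2]
width: 0.0405
finger_force: 0.0
```

```bash
python3 -c "
from h import *
to(.4285,.073,.003,61.7)
s=snap('wrist','w4.png');pickle.dump((s,robot.get_obs()),open('w4.pkl','wb'))"
```

```text
t18.9 pos [0.4267 0.0738 0.1092] move [0.   0.08 4.25] turn 0.01 q6 0.66 w 0.0405
```

View pics/w4.png

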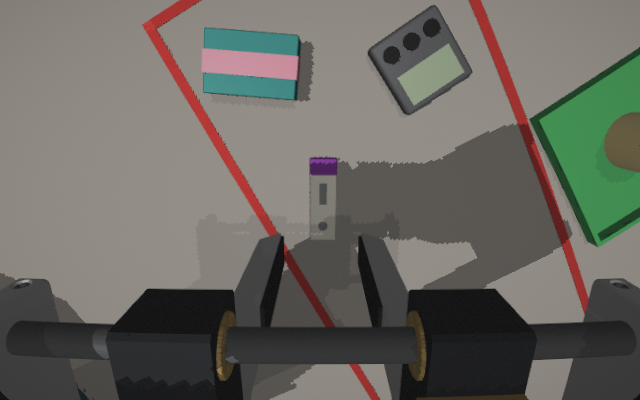

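The purple cassette is aligned and centred between the fingers, spanning (310–338, 157–239).

Emit:
servo_tool(
  moves=[
    [0,0.08,1,0,0.57],
    [0,0.08,2,0,0.57],
    [0,0.08,3,0,0.57],
    [0,0.08,3.8,0,0.57],
    [0,0.08,4.1,0,0.57],
    [0,0.08,4.15,0,0.57],
    [0,0.08,4.15,0,0.57],
    [0,0.08,4.15,0,0.57],
  ],
)

```text
time: 19.58
tool_pos: [0.4303, 0.0727, 0.0069]
ee_rot: [3.139, -0.001, 1.077]
wrist_force: [0.5, -0.1, 0.1]
width: 0.0405
finger_force: 0.0
```

Emit:
servo_tool(
  moves=[
    [0,0,0.1,0,0.57],
    [0,0,0.18,0,0.57],
    [0,0,0.18,0,0.57],
    [0,0,0.18,0,1],
    [0,0,0.18,0,1],
    [0,0,0.18,0,1],
    [0,0,0.18,0,1],
    [0,0,0.18,0,1],
  ],
)

```text
time: 20.25
tool_pos: [0.4287, 0.0728, 0.0013]
ee_rot: [3.141, -0.0, 1.077]
wrist_force: [-0.0, 0.3, 1.0]
width: 0.0212
finger_force: 30.0
```

Emit:
servo_tool(
  moves=[
    [0,0,-0.5,0,1],
    [0,0,-1.5,0,1],
    [0,0,-2.5,0,1],
    [0,0,-3.5,0,1],
    [0,0,-4,0,1],
    [0,0,-4,0,1],
  ],
)

```text
time: 20.75
tool_pos: [0.4312, 0.0729, 0.1048]
ee_rot: [3.135, -0.004, 1.077]
wrist_force: [0.5, -0.6, 0.0]
width: 0.0215
finger_force: 30.0
```

```bash
python3 -c "
from h import *
to(.545,-.373,.13,88)"
```

```text
t20.8 pos [0.4312 0.0729 0.1048] move [-13.55  12.47  -0.98] turn -4.38 q6 -0.57 w 0.0215
```

Emit:
servo_tool(
  moves=[
    [-0.6,0.6,-0.2,-0.2,1],
    [-1.6,1.5,-0.5,-0.6,1],
    [-2.7,2.5,-0.8,-1.2,1],
    [-3.8,3.5,-1,-1.8,1],
    [-4.9,4.5,-1,-2.4,1],
    [-6,5.5,-1,-3,1],
    [-7.1,6.5,-1,-3.6,1],
    [-8.2,7.5,-1,-4,1],
    [-9.3,8.5,-1,-4.4,1],
    [-10.3,9.5,-1,-4.4,1],
  ],
)

```text
time: 21.58
tool_pos: [0.515, -0.2683, 0.1241]
ee_rot: [-3.139, -0.001, 1.539]
wrist_force: [0.8, -0.5, -0.3]
width: 0.0212
finger_force: 30.0
```

```bash
python3 -c "
from h import *
to(.569,-.373,.12,88)"
```

```text
t21.6 pos [ 0.515  -0.2683  0.1241] move [-4.12  2.29  0.15] turn 0.03 q6 -0.55 w 0.0212
```

Emit:
servo_tool(
  moves=[
    [-1.1,0.6,0,0,1],
    [-2.2,1.2,0,0,1],
    [-3.2,1.8,0,0,1],
    [-3.8,2.2,0,0,1],
    [-4,2.3,0,0,1],
    [-4,2.3,0,0,1],
    [-4,2.3,0,0,1],
  ],
)

```text
time: 22.17
tool_pos: [0.5693, -0.3675, 0.1246]
ee_rot: [-3.139, -0.002, 1.538]
wrist_force: [0.3, 0.5, -0.3]
width: 0.0214
finger_force: 30.0
```

```bash
python3 -c "
from h import *
to(.569,-.373,.009,88)
s=snap('wrist','w5.png');pickle.dump((s,robot.get_obs()),open('w5.pkl','wb'))"
```

```text
t22.2 pos [ 0.5693 -0.3675  0.1246] move [-0.23  0.    4.62] turn 0.02 q6 -0.55 w 0.0214
```

View pics/w5.png

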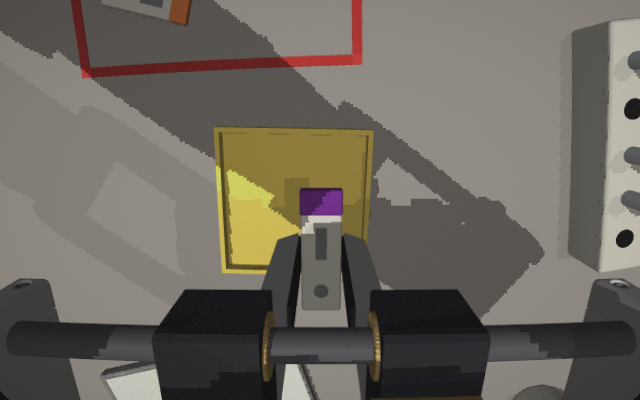

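The purple cassette is held level at (300–342, 188–310) over the yellow tray, whose rim corners are at (215,127), (373,130) and (221,272).

```bash
python3 -c "
from h import *
s,o=pickle.load(open('w5.pkl','rb'))
w=wworld(s,o,[(215,127),(373,130),(221,272)],.014)[:,:2];print(w,(w[1]+w[2])/2)
e=w[1]-w[0];print(np.degrees(np.arctan2(e[1],e[0])),np.linalg.norm(e),np.linalg.norm(w[2]-w[0]))
z=o['tool_pos'][2]+.0045
c=wworld(s,o,[(300,189),(342,189),(341,310),(302,310)],z);print(c,c.mean(0))"
```

```text
[[ 0.48505602 -0.30510461]
 [ 0.61345773 -0.31192302]
 [ 0.47608714 -0.43451315]] [ 0.54477244 -0.37321809]
-3.0396745153671945 0.12858261830400286 0.12971896899870844
[[ 0.56011611 -0.33180461  0.12972033]
 [ 0.58150461 -0.33248631  0.12972033]
 [ 0.57983928 -0.40270925  0.12972033]
 [ 0.55780467 -0.40202967  0.12972033]] [ 0.56981617 -0.36725746  0.12972033]
```

Emit:
servo_tool(
  moves=[
    [-0.15,0,0.5,0.1,1],
    [-0.28,0,1.3,0.25,1],
    [-0.28,0,2.2,0.25,1],
    [-0.28,0,3.1,0.25,1],
    [-0.28,0,3.9,0.25,1],
    [-0.28,0,4.3,0.25,1],
    [-0.28,0,4.5,0.25,1],
    [-0.28,0,4.5,0.25,1],
    [-0.28,0,4.5,0.25,1],
  ],
)

```text
time: 22.97
tool_pos: [0.5702, -0.3755, 0.0146]
ee_rot: [3.14, 0.001, 1.512]
wrist_force: [-0.3, 0.8, 0.3]
width: 0.0217
finger_force: 30.0
```

Emit:
servo_tool(
  moves=[
    [0,0,0.1,0,1],
    [0,0,0.2,0,1],
    [0,0,0.3,0,1],
    [0,0,0.33,0,1],
    [0,0,0.33,0,1],
    [0,0,0.33,0,1],
  ],
)

```text
time: 23.47
tool_pos: [0.5697, -0.3753, 0.0053]
ee_rot: [-3.142, -0.0, 1.512]
wrist_force: [-0.4, -0.6, -0.3]
width: 0.0213
finger_force: 30.0
```

Emit:
servo_tool(
  moves=[
    [0,0,0.04,0,1],
    [0,0,0.04,0,1],
    [0,0,0.04,0,0.66],
    [0,0,0.04,0,0.66],
    [0,0,0.04,0,0.66],
    [0,0,-0.5,0,0.66],
    [0,0,-1.5,0,0.66],
    [0,0,-2.5,0,0.66],
    [0,0,-3.5,0,0.57],
    [0,0,-4.2,0,0.57],
  ],
)

```text
time: 24.3
tool_pos: [0.5707, -0.376, 0.1148]
ee_rot: [3.138, 0.003, 1.512]
wrist_force: [0.2, -1.6, 0.9]
width: 0.0398
finger_force: 0.0
```

```bash
python3 -c "
from h import *
to(.4365,-.203,.11,-16.8)
to(.4365,-.203,.11,163.2)"
```

```text
t24.3 pos [ 0.5707 -0.376   0.1148] move [ 6.59 -5.77  0.15] turn 17.24 q6 1.43 w 0.0398
t24.3 pos [ 0.5707 -0.376   0.1148] move [ 6.59 -5.77  0.15] turn 17.24 q6 1.43 w 0.0398
```

Emit:
servo_tool(
  moves=[
    [0.6,-0.5,0,-1.1,0.57],
    [1.6,-1.3,0,-2.2,0.57],
    [2.6,-2.2,0,-3.3,0.57],
    [3.6,-3.1,0,-4.4,0.57],
    [4.6,-4,0,-5.5,0.57],
    [5.6,-4.9,0,-6.6,0.57],
    [6.3,-5.5,0,-7.7,0.57],
    [6.6,-5.8,0,-8.8,0.57],
    [6.6,-5.8,0,-9.9,0.57],
    [6.6,-5.8,0,-11,0.57],
  ],
)

```text
time: 25.13
tool_pos: [0.4346, -0.2015, 0.112]
ee_rot: [-3.142, 0.002, 2.67]
wrist_force: [1.2, -0.7, -0.5]
width: 0.0403
finger_force: 0.0
```

Emit:
servo_tool(
  moves=[
    [0,0,0,-1,0.57],
    [0,0,0,-1.75,0.57],
    [0,0,0,-1.75,0.57],
    [0,0,0,-1.75,0.57],
  ],
)

```text
time: 25.47
tool_pos: [0.435, -0.2022, 0.1114]
ee_rot: [-3.141, 0.001, 2.845]
wrist_force: [0.4, 0.6, 0.8]
width: 0.0404
finger_force: 0.0
```

```bash
python3 -c "
from h import *
to(.4365,-.203,.003,163.2);print(robot.get_obs()['ee_rot'])
s=snap('wrist','w6.png');pickle.dump((s,robot.get_obs()),open('w6.pkl','wb'))"
```

```text
t25.5 pos [ 0.435  -0.2022  0.1114] move [-0.06 -0.01  4.34] turn 29.97 q6 1.43 w 0.0404
[-3.14134816e+00  1.46241571e-03  2.84485814e+00]
```

View pics/w6.png

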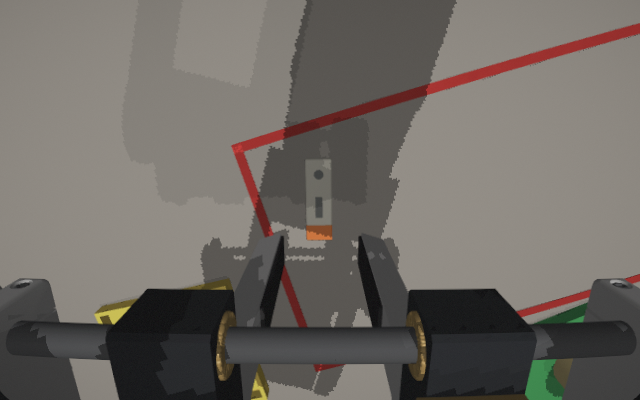

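The orange cassette is aligned and centred at (319,199).

Emit:
servo_tool(
  moves=[
    [0,0,1,0,0.57],
    [0,0,2,0,0.57],
    [0,0,3,0,0.57],
    [0,0,3.8,0,0.57],
    [0,0,4.15,0,0.57],
    [0,0,4.25,0,0.57],
    [0,0,4.3,0,0.57],
    [0,0,4.3,0,0.57],
  ],
)

```text
time: 26.18
tool_pos: [0.4355, -0.2026, 0.004]
ee_rot: [-3.141, 0.002, 2.847]
wrist_force: [-0.2, -1.2, 0.8]
width: 0.0404
finger_force: 0.0
```

Emit:
servo_tool(
  moves=[
    [0,0,0.08,0,0.57],
    [0,0,0.08,0,0.57],
    [0,0,0.08,0,1],
    [0,0,0.08,0,1],
    [0,0,0.08,0,1],
    [0,0,0.08,0,1],
    [0,0,0.08,0,1],
  ],
)

```text
time: 26.77
tool_pos: [0.4349, -0.2022, 0.0012]
ee_rot: [-3.142, 0.001, 2.847]
wrist_force: [-0.4, -0.4, 1.3]
width: 0.0216
finger_force: 30.0
```

Emit:
servo_tool(
  moves=[
    [0,0,-0.5,0,1],
    [0,0,-1.5,0,1],
    [0,0,-2.5,0,1],
    [0,0,-3.5,0,1],
    [0,0,-4.2,0,1],
    [0,0,-4.2,0,1],
  ],
)

```text
time: 27.27
tool_pos: [0.4372, -0.2036, 0.1104]
ee_rot: [-3.139, 0.009, 2.847]
wrist_force: [0.8, 0.3, 0.4]
width: 0.0214
finger_force: 30.0
```

```bash
python3 -c "
from h import *
to(.5198,-.3717,.11,86.5)"
```

```text
t27.3 pos [ 0.4372 -0.2036  0.1104] move [-5.11 -5.47  0.07] turn 12.77 q6 -0.56 w 0.0214
```

Emit:
servo_tool(
  moves=[
    [-0.5,-0.5,0,0.8,1],
    [-1.2,-1.3,0,1.8,1],
    [-2,-2.2,0,2.9,1],
    [-2.8,-3,0,4,1],
    [-3.6,-3.8,0,5.1,1],
    [-4.3,-4.6,0,6.2,1],
    [-4.8,-5.2,0,7.3,1],
    [-5.1,-5.4,0,8.4,1],
    [-5.1,-5.4,0,9.5,1],
    [-5.1,-5.4,0,10.6,1],
  ],
)

```text
time: 28.1
tool_pos: [0.517, -0.3685, 0.103]
ee_rot: [-3.139, -0.003, 1.73]
wrist_force: [0.1, 0.9, -0.5]
width: 0.0209
finger_force: 30.0
```

Emit:
servo_tool(
  moves=[
    [0,0,0,1.1,1],
    [0,0,0,2.15,1],
    [0,0,0,2.15,1],
    [0,0,0,2.15,1],
  ],
)

```text
time: 28.43
tool_pos: [0.5169, -0.3678, 0.1041]
ee_rot: [-3.14, -0.002, 1.515]
wrist_force: [-0.3, 0.6, 0.5]
width: 0.0215
finger_force: 30.0
```

```bash
python3 -c "
from h import *
to(.5198,-.3717,.005,86.5)
s=snap('wrist','w7.png');pickle.dump((s,robot.get_obs()),open('w7.pkl','wb'))"
```

```text
t28.4 pos [ 0.5169 -0.3678  0.1041] move [-0.15  0.13  3.96] turn 0.05 q6 -0.56 w 0.0215
```

View pics/w7.png

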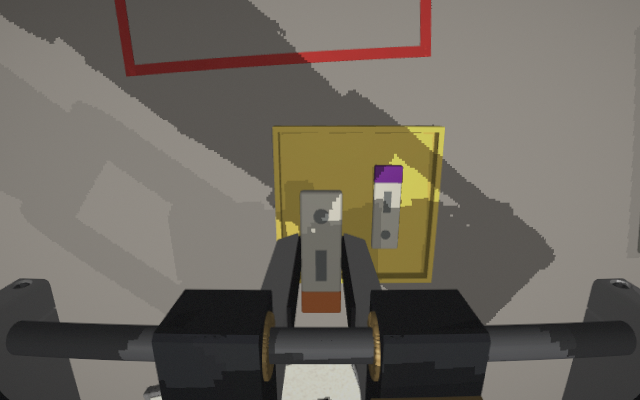

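The purple cassette lies flat at (387,207) in the yellow tray, and the orange one is parallel to it on the free side. I'll lower it.

Emit:
servo_tool(
  moves=[
    [-0.1,0.06,0.5,0,1],
    [-0.15,0.06,1.3,0,1],
    [-0.15,0.06,2.2,0,1],
    [-0.15,0.06,3,0,1],
    [-0.15,0.06,3.5,0,1],
    [-0.15,0.06,3.8,0,1],
    [-0.15,0.06,3.8,0,1],
    [-0.15,0.06,3.8,0,1],
  ],
)

```text
time: 29.15
tool_pos: [0.5189, -0.3723, 0.0108]
ee_rot: [3.142, -0.0, 1.512]
wrist_force: [0.6, 1.0, 0.4]
width: 0.0215
finger_force: 30.0
```

Emit:
servo_tool(
  moves=[
    [0,0,0.1,0,1],
    [0,0,0.2,0,1],
    [0,0,0.23,0,1],
    [0,0,0.23,0,1],
    [0,0,0.23,0,1],
  ],
)

```text
time: 29.57
tool_pos: [0.519, -0.3723, 0.0055]
ee_rot: [3.141, 0.0, 1.512]
wrist_force: [-0.4, -0.7, -0.5]
width: 0.0211
finger_force: 30.0
```

Emit:
servo_tool(
  moves=[
    [0,0,0.04,0,1],
    [0,0,0.04,0,1],
    [0,0,0.04,0,0.66],
    [0,0,0.04,0,0.66],
    [0,0,0.04,0,0.66],
    [0,0,-0.5,0,0.66],
    [0,0,-1.5,0,0.66],
    [0,0,-2.5,0,0.66],
    [0,0,-3.5,0,0.66],
    [0,0,-4.5,0,0.66],
  ],
)

```text
time: 30.4
tool_pos: [0.5188, -0.3721, 0.12]
ee_rot: [3.141, 0.0, 1.512]
wrist_force: [0.5, 1.1, 0.2]
width: 0.0316
finger_force: 0.0
```

Emit:
servo_tool(
  moves=[
    [-1,-1,-0.8,0,0.6],
    [-2,-2,-1.5,0,0.6],
    [-3,-3.3,-2,0,0.6],
    [-3,-4.5,-2,0,0.6],
    [-3,-5.5,-2,0,0.6],
    [-3,-5.5,-2,0,0.6],
  ],
)

```text
time: 30.9
tool_pos: [0.3732, -0.4397, 0.1696]
ee_rot: [-3.141, 0.002, 1.507]
wrist_force: [0.6, 0.6, 0.5]
width: 0.0378
finger_force: 0.0
```

```bash
python3 -c "
from h import *
s=snap('top','top1.png');c=cv2.resize(s['image'][110:290,120:510],None,fx=2,fy=2,interpolation=cv2.INTER_CUBIC);cv2.imwrite('pics/top1c.png',c)"
```

```text
(no output)
```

View pics/top1c.png

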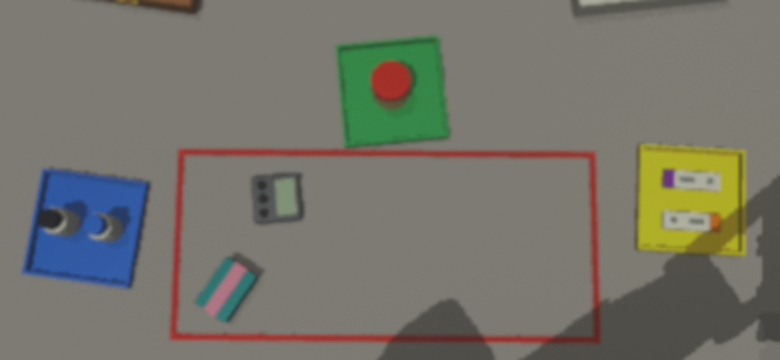

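All five items are in their trays: bottles at (52,220) and (100,226) in blue, pot at (391,82) in green, cassettes at (691,180) and (691,221) in yellow. The timer and carton haven't moved.

```bash
python3 -c "
from bench import robot
print(robot.close_job())"
```

```text
the job is handed in; nothing more can be done
None
```

The job is handed in after about 31 s of robot time: both cassettes lie flat side by side in the yellow tray, both bottles stand in the blue tray, the pot stands in the green tray, and the timer and carton were not touched; no pass or fail result came back.

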